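# Scrape the broken cap chips off the tube sorter's track

### The arm

A 7-joint arm with a two-finger parallel gripper is mounted at the origin on the work surface. World frame = base frame: x ahead of the robot, y to its left, z up, the work surface at z = 0. Lengths are in mm, angles in rad, forces in N, time in s.
With the tool pointing down it reaches from about 350 to 775 mm from the base axis. Payload 3.1 kg.
Tool frame: the origin (TCP) lies midway between the tips of the shut fingers; the grasp point (between the pads) lies 19 mm behind it; z points along the fingers, y is the line along which they close (so a half turn about z gives the same grasp; the last joint's range is limited). The gripper opens to 85 mm and grips with 20 to 120 N. Pads are 22 mm wide; open, the fingers measure 114 mm over their backs; the gripper's body (76 mm by 85 mm) begins 54 mm behind the grasp point. The pads swing forward as they close: fully open they stand 13 mm farther back than shut.
Start: joints at [1.223, 0.311, 0.014, 1.512, -0.004, 1.319, -0.027], TCP at [165.614, -524.49, 231.304] pointing down, gripper open.
Joint ranges: [-2.7, 2.7], [-0.3, 1.91], [-1.27, 1.3], [0.12, 2.57], [-1.44, 4.58], [0.2, 2.03], [-3.05, 3.05]. Speed limits (rad/s): [2.79, 2.79, 3.14, 3.14, 3.14, 3.14, 3.14].

### API

Orientations are given as a rotation vector (axis times angle).
In Python, from workcell import manip, viewer gives the robot as it stands.
- The arm moves only by the tool send_rows, never from a script. Its argument "moves" is one flat list of numbers, 7 for each row, row after row: the finger opening in mm, from 0 to 85.4, then the shift along the tool's x, y, z in mm, then the turn, a rotation vector about the tool's x, y, z in rad. In form: [gripper, x, y, z, ax, ay, az, gripper, x, y, z, ax, ay, az, ...]. A call has 1 to 5 rows; each row shifts and turns the commanded pose from where the row before left it, along the tool's axes as they then stand; what a row does not reach is not made up. A row lasts 1/10 s, in which the tool goes at most 50 mm and 8.59 degrees, less where a joint would pass 70% of its speed; a pose out of reach is approached as far as the arm can. A call is refused whole if a number of a shift passes 50 or a number of a turn 0.15, either way. A call with a gripper value outside its range is refused whole. The fingers move at their own pace and stop on an object; "grip_force" is the grip in N (left out, the last holds). Time passes only in rows, so rows that do not move let the fingers close. It gives the time, the measured TCP pose, the force, the opening and the grip force at its end, in the units of the state.
- manip.get_state(): the state, without advancing time (a new reading comes with each control period).
- viewer.capture(name): name is "side" or "top" or "wrist"; returns the picture (480x640x3 uint8, red, green, blue); there is no depth.
- viewer.camera_info(name): a dict with "camera_matrix" (3x3 intrinsics, pixels), "camera_from_world" (4x4, takes a point from world to camera coordinates). Camera axes: x right, y down, z forward; pixel columns grow to the right and rows downward; lengths in mm; the calibration is good to about 2 mm. The wrist camera is an equidistant fisheye: a pixel r from the principal point sees the ray r / f radians off the axis. A picture is of the moment at which its call begins: read the wrist's pose just before it. camera_info takes no time and is no camera call; for the wrist camera it gives the pose at the moment of the call.
- manip.close_job(): hands the job in; it is judged then, once.
Trained networks look in the newest picture that a camera, given by its name, has taken for a name from the list of things; names that differ only in an ending like _2 or _b are one class to them, and where a whole thing is asked for, a point or a joint stands for the part that bears it (a point fixed in the world has none). Each returns a list of dicts, best first, with "score" (0 to 1); they miss things now and then, are a little off and sometimes report something else, mostly with a low value. They report only what shows in the picture. A call takes as long as a camera call.
- viewer.spot_in(camera, name): "point" ([column, row] in pixels, amid what is visible of it).
The state is a dict: "time_s": time; "joint_pos": joint angles; "dq": joint speeds; "effort": joint torques, N m; "position": TCP position; "tcp_rot": TCP orientation; "force": force on the tool from outside, world axes, zero at the start; "wrist_torque": the same for the moment, N m; "finger_gap": finger opening in mm; "finger_force": force on a finger pad.
Only numpy, scipy, OpenCV 4.12 (cv2) and the standard library are available. Lean on these libraries where they do the work, as an engineer would, in place of code of your own. Each camera call takes 0.05 s, during which the arm holds its last target. There are 200 camera calls.

### The job

Bits of broken tube cap litter the sorter's steel track. Take the scraper block out of its stand, change your grip so that it fits down between the guards, and with it wipe all five chips along the track floor over the open end into the waste tray; finally leave the scraper standing upright on its foot near the middle of the grey pad. The chips are contaminated, so never touch them with the gripper, and leave the other things on the table where they are.

Things in the scene. Friction and masses are not known exactly. Their poses are not given: they have to be found in the camera images.
- track: fixed steel track (mm). Origin on the table; +x runs to its open end, z up. Floor surface at z 40, x -150 to 120, y -37 to 37, between guards 4 thick, tops at z 76. A back stop (top z 76) closes it at x -150; behind it, x -175 to -250, the white machine head, 90 wide, 122 tall. Waste tray fixed at the open end, x 121 to 233
- tray_floor (a point): centre of the inner floor of the white open waste tray under the open end of the track (axes as the track's): inside 104 along x and 100 along y, near wall 36 high, side walls 50, far wall 56 above the table
- lip (a point): middle of the open end's edge of the track floor, at floor height, where things drop into the tray
- scraper: grey plastic block (mm), 64 long (x), 24 thick (y), 52 tall, 100 g, standing on its foot; flat upright broad faces. Its ends are upright only for the lowest 20; above, the outline slopes in at about 45 degrees like a roof to a ridge 10 long. Origin: centre of the foot; z up
- holder: fixed aluminium stand for the scraper, origin at the centre of its underside (mm): base 56 (x) x 60 (y) x 6; two upright frames, 56 long (x), 4 thick, reach to z 58, level with the scraper's ridge, and flank its broad faces with 2 of play. The scraper's ends stick out 4 at +x and -x; it lifts straight up
- pad: fixed grey square pad, 120 x 120 x 2, flat on the table; origin at the centre of its underside, top at 2
- chip0: loose dark chip of a broken tube cap on the track floor, oblong 19 x 13 x 9 mm, 10 g; origin at the centre of its underside
- chip1: loose dark chip of a broken tube cap on the track floor, L-shaped 16 x 17 x 10 mm, 10 g; origin at the centre of its underside
- chip2: loose dark chip of a broken tube cap on the track floor, round, 18 across, 10 thick mm, 10 g; origin at the centre of its underside
- chip3: loose dark chip of a broken tube cap on the track floor, square 14 x 14 x 10 mm, 10 g; origin at the centre of its underside
- chip4: loose dark chip of a broken tube cap on the track floor, L-shaped 18 x 15 x 9 mm, 10 g; origin at the centre of its underside
- rack: loose white tube rack full of tubes, 72 (x) x 116 (y), 104 tall; bystander; origin centre of underside
- bottle: loose bottle, 60 across, 150 tall; bystander; origin centre of underside
- cup: loose white cup, 68 across, 80 tall; bystander; origin centre of underside
- tape: loose roll of tape, 80 across, 22 tall; bystander; origin centre of underside
- stapler: loose stapler, 130 (x) x 34, 45 tall; bystander; origin centre of underside
- tube: loose capped tube lying, 100 (x) x 17; bystander; origin under its middle
- marker: loose marker pen lying, 130 (x) x 13; bystander; origin under its middle

How it is judged:
By the outcome, as a careful person would: the job done as asked, in the order asked, and still so for the second after the job is handed in, with the robot touching nothing.
It also fails if it takes over 72 s, if anything falls off the work surface, if the arm or the gripper's body presses on something with over 40 N, if the wrist force passes 120 N, or if a joint passes its speed limit or range.

## Working session

There is one attempt and no reset: what is moved stays moved. The work goes in short steps, Python scripts to look and compute and a tool call to move; the robot and the scene stay as the last step left them, time stands still between calls to the robot, and variables do not carry over. Pictures are saved under pics/ and viewed, at most 10 in all, crops included, and the job is handed in when it is done.

Besides the shell and the picture viewer there is one more tool, called after ">>>" by a JSON object that holds its "api" and its "payload". send_rows: Moves the arm, as the interface text tells. Its arguments: {"type":"object","properties":{"moves":{"type":"array"},"grip_force":{"type":"number"}},"required":["moves"]}

```bash
mkdir -p pics; ls
python3 - <<'E'
from workcell import manip, viewer
import cv2, numpy as np
np.set_printoptions(precision=3,suppress=True)
for n in ("top","side"):
    im=viewer.capture(n); cv2.imwrite(f"pics/{n}0.png",im[...,::-1])
    ci=viewer.camera_info(n); print(n,np.array(ci["camera_matrix"]),np.array(ci["camera_from_world"]))
s=manip.get_state(); print(s)
E
```

```text
pics
top [[598.808   0.    323.596]
 [  0.    598.808 252.415]
 [  0.      0.      1.   ]] [[   0.014   -1.      -0.008   17.289]
 [  -0.987   -0.013   -0.16   590.039]
 [   0.159    0.01    -0.987 1166.719]
 [   0.       0.       0.       1.   ]]
side [[551.698   0.    312.166]
 [  0.    551.698 237.437]
 [  0.      0.      1.   ]] [[  -0.827   -0.563   -0.006  513.354]
 [  -0.297    0.445   -0.845  213.117]
 [   0.478   -0.697   -0.535 1246.61 ]
 [   0.       0.       0.       1.   ]]
{'time_s': 0.1, 'joint_pos': array([ 1.223,  0.312,  0.014,  1.513, -0.004,  1.319, -0.027]), 'dq': array([-0.   , -0.004, -0.   , -0.003,  0.   ,  0.   , -0.002]), 'effort': array([  0.001, -38.086,   0.147, -23.124,   0.012,   0.008,  -0.   ]), 'position': array([ 165.38 , -523.838,  230.296]), 'tcp_rot': array([-3.103, -0.478,  0.001]), 'force': array([-0.043, -0.006,  0.454]), 'wrist_torque': array([ 0.031, -0.008, -0.035]), 'finger_force': 0.0, 'finger_gap': 85.29583564425239}
```

View pics/top0.png

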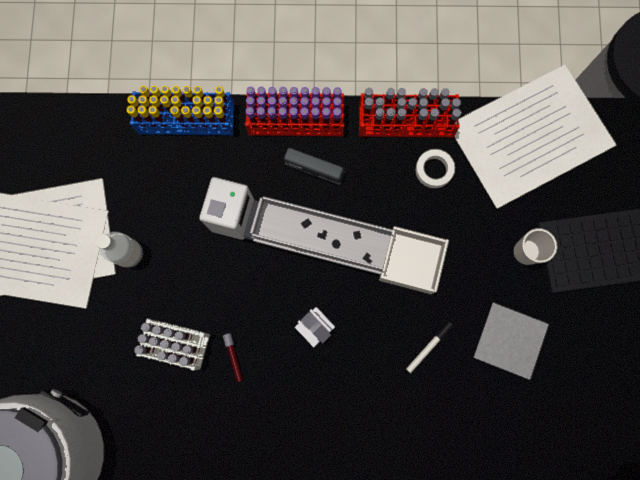

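View pics/side0.png

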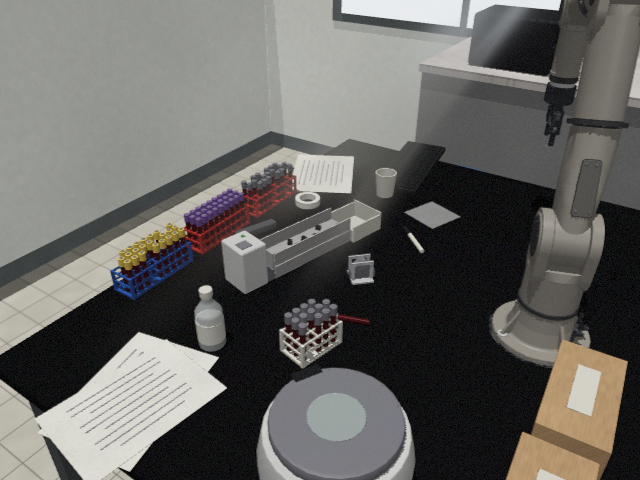

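The top view shows the track from about (255,215) to (392,258), with five chips at (306,223), (322,235), (336,244), (357,235) and (367,258). The tray is at (415,260), the scraper in its holder at (315,327) and the pad at (511,340). The side view confirms this layout. I'll enlarge these areas next.

Run:
```python
import cv2, numpy as np
im=cv2.imread("pics/top0.png")
c=np.zeros((600,800,3),np.uint8)
a=cv2.resize(im[170:300,190:456],None,fx=3,fy=3,interpolation=cv2.INTER_CUBIC); c[:390,:798]=a
b=cv2.resize(im[302:352,285:345],None,fx=4,fy=4,interpolation=cv2.INTER_CUBIC); c[395:595,:240]=b
d=cv2.resize(im[297:383,466:556],None,fx=2,fy=2,interpolation=cv2.INTER_CUBIC); c[395:567,260:440]=d
cv2.imwrite("pics/crop0.png",c)
```

```text
(no output)
```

View pics/crop0.png

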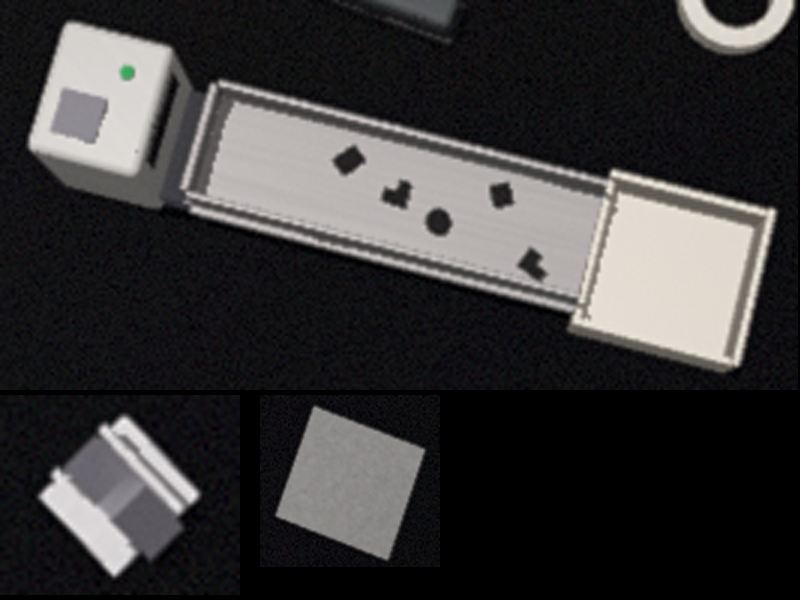

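The crop gives guard outer corners at about (218,82), (612,183), (185,208) and (572,312) in crop pixels. The holder base corners are (125,417), (198,495), (115,575) and (42,495), and the pad corners are clear. All five chips lie in the front two thirds of the track.

```bash
cat > h.py <<'E'
from workcell import manip, viewer
import cv2, numpy as np
from scipy.spatial.transform import Rotation as R
np.set_printoptions(precision=3,suppress=True)
def back(n,uv,z):
    ci=viewer.camera_info(n); K=np.array(ci["camera_matrix"]); T=np.array(ci["camera_from_world"])
    uv=np.atleast_2d(uv).astype(float); d=np.c_[uv,np.ones(len(uv))]@np.linalg.inv(K).T@T[:3,:3]
    c=-T[:3,:3].T@T[:3,3]; return c+d*((z-c[2])/d[:,2])[:,None]
def proj(n,P):
    ci=viewer.camera_info(n); K=np.array(ci["camera_matrix"]); T=np.array(ci["camera_from_world"])
    p=np.atleast_2d(P)@T[:3,:3].T+T[:3,3]; q=p@K.T; return q[:,:2]/q[:,2:]
def fit(mod,w):  # 2D rigid: w = R mod + t
    mod=np.array(mod,float); w=np.array(w)[:,:2]; a=(mod-mod.mean(0))@[1,1j]; b=(w-w.mean(0))@[1,1j]
    th=np.angle((a.conj()*b).sum()); r=np.array([[np.cos(th),-np.sin(th)],[np.sin(th),np.cos(th)]])
    t=w.mean(0)-r@mod.mean(0); return th,t,w-(mod@r.T+t)
E
python3 - <<'E'
from h import *
f=lambda a,s,o: np.array(a)/s+np.array(o)
tr=f([(218,82),(185,208),(612,183),(572,312)],3,(190,170))
th,t,r=fit([(-152,41),(-152,-41),(120,41),(120,-41)],back("top",tr,76)); print("track",th,t,r)
tc=th;tt=t
ch=f([(348,160),(397,194),(439,222),(501,195),(533,265)],3,(190,170))
w=back("top",ch,46)[:,:2]-tt; c,s=np.cos(tc),np.sin(tc); print(w@np.array([[c,-s],[s,c]]))
b=f([(125,417),(198,495),(115,575),(42,495)],4,(285,302-98.75))
th,t,r=fit([(-28,30),(28,30),(28,-30),(-28,-30)],back("top",b,6)); print("holder",th,t,r)
rid=f([(125,490)],4,(285,302-98.75)); print("ridge",back("top",rid,58))
p=f([(314,406),(425,450),(388,559),(276,517)],2,(466,297-197.5))
th,t,r=fit([(-60,60),(60,60),(60,-60),(-60,-60)],back("top",p,2)); print("pad",th,t,r)
s=manip.get_state(); print(R.from_rotvec(s["tcp_rot"]).as_matrix())
for k,z in (("marker",6),("stapler",45),("tape",22),("cup",80),("bottle",150),("rack",100),("tube",8)):
    x=viewer.spot_in("top",k); 
    if x: print(k,x[0],back("top",x[0]["point"],z))
E
```

```text
track -1.8199966519111554 [615.819  13.317] [[ 2.699 -1.394]
 [-3.941 -2.346]
 [ 4.132 -1.308]
 [-2.89   5.047]]
[[-55.739  20.879]
 [-17.294   6.742]
 [ 15.255  -4.541]
 [ 51.154  24.373]
 [ 84.127 -16.59 ]]
holder -2.3727881944960454 [440.699  41.193] [[-0.775  0.176]
 [-0.024  0.94 ]
 [ 0.475 -0.204]
 [ 0.325 -0.911]]
ridge [[441.459  37.588  58.   ]]
pad -1.9472803259271358 [ 422.321 -627.196] [[ 0.002 -1.431]
 [ 0.445 -0.457]
 [ 1.674  1.488]
 [-2.121  0.4  ]]
[[ 0.954  0.301 -0.001]
 [ 0.301 -0.954  0.002]
 [-0.    -0.002 -1.   ]]
marker {'point': [430.0, 348.3], 'score': 0.78} [[ 400.941 -194.349    6.   ]]
stapler {'point': [314.6, 167.5], 'score': 0.72} [[768.765  46.581  45.   ]]
tape {'point': [440.6, 160.5], 'score': 0.77} [[ 794.416 -219.643   22.   ]]
cup {'point': [534.7, 248.0], 'score': 0.96} [[ 598.674 -390.596   80.   ]]
bottle {'point': [119.3, 248.4], 'score': 0.61} [[575.841 404.583 150.   ]]
rack {'point': [172.1, 343.5], 'score': 0.72} [[402.63 309.49 100.  ]]
tube {'point': [231.8, 355.9], 'score': 0.69} [[379.879 209.912   8.   ]]
```

```bash
cat >> h.py <<'E'
def plan(xyz,yaw,n,opening,via=None):
    """rows from the present pose to TCP xyz, tool y at world azimuth yaw, tool down"""
    s=manip.get_state(); p=np.array(s["position"]); Rm=R.from_rotvec(s["tcp_rot"]).as_matrix()
    y0=np.arctan2(Rm[1,1],Rm[0,1]); d=(yaw-y0+np.pi)%(2*np.pi)-np.pi
    print("from",p,"yaw",round(y0,3),"turn",round(d,3),"gap",round(s["finger_gap"],1),"F",s["force"],"t",s["time_s"], "tiltz",Rm[:,2])
    step=(np.array(xyz)-p)/n; y=y0; out=[]
    for i in range(n):
        rz=np.array([[np.sin(y)*-1,np.cos(y),0],[np.cos(y),np.sin(y),0],[0,0,-1]]) # columns x,y,z
        rz=np.array([[-np.sin(y),np.cos(y),0],[np.cos(y),np.sin(y),0],[0,0,-1]])
        l=np.round(rz.T@step,1); a=round(-d/n,3); y-=a
        out+=[opening,*map(float,l),0,0,float(a)]
    for i in range(0,len(out),35): print(out[i:i+35])
E
python3 - <<'E'
from h import *
p=np.array([(314,406),(425,450),(388,559),(276,517)])/2+np.array((466-130,297-197.5))
th,t,r=fit([(-60,60),(60,60),(60,-60),(-60,-60)],back("top",p,2)); print("pad",th,t,r)
s=manip.get_state(); print(R.from_rotvec(s["tcp_rot"]).as_matrix())
plan((441,40,180),-2.373,15,85)
E
```

```text
pad -1.9300506015036025 [ 418.573 -361.787] [[ 0.69   0.052]
 [-0.847 -0.177]
 [ 0.989  0.064]
 [-0.832  0.061]]
[[ 0.954  0.301 -0.   ]
 [ 0.301 -0.954  0.   ]
 [-0.    -0.    -1.   ]]
from [ 165.566 -524.434  231.203] yaw -1.265 turn -1.108 gap 85.5 F [-0.173  0.233 -0.236] t 0.45 tiltz [-0.  0. -1.]
[85, 28.8, -30.4, 3.4, 0, 0, 0.074, 85, 26.5, -32.4, 3.4, 0, 0, 0.074, 85, 24.0, -34.3, 3.4, 0, 0, 0.074, 85, 21.4, -36.0, 3.4, 0, 0, 0.074, 85, 18.7, -37.4, 3.4, 0, 0, 0.074]
[85, 15.9, -38.7, 3.4, 0, 0, 0.074, 85, 13.0, -39.8, 3.4, 0, 0, 0.074, 85, 10.0, -40.7, 3.4, 0, 0, 0.074, 85, 7.0, -41.3, 3.4, 0, 0, 0.074, 85, 3.9, -41.7, 3.4, 0, 0, 0.074]
[85, 0.8, -41.9, 3.4, 0, 0, 0.074, 85, -2.3, -41.8, 3.4, 0, 0, 0.074, 85, -5.4, -41.5, 3.4, 0, 0, 0.074, 85, -8.4, -41.0, 3.4, 0, 0, 0.074, 85, -11.4, -40.3, 3.4, 0, 0, 0.074]
```

>>> {"api": "send_rows", "payload": {"moves": [85,29,-30,3,0,0,0.074,85,26.5,-32,3,0,0,0.074,85,24,-34,3,0,0,0.074,85,21.5,-36,3,0,0,0.074,85,18.5,-37.5,3,0,0,0.074]}}

```text
time_s: 0.95
position: [258.2, -335.7, 216.4]
tcp_rot: [3.139, -0.106, 0.001]
force: [1.4, -0.5, 0.1]
finger_gap: 85.0
finger_force: 0.0
```

>>> {"api": "send_rows", "payload": {"moves": [85,16,-38.5,3,0,0,0.074,85,13,-40,3,0,0,0.074,85,10,-40.5,3,0,0,0.074,85,7,-41.5,3,0,0,0.074,85,4,-41.5,3,0,0,0.074]}}

```text
time_s: 1.45
position: [350.0, -147.7, 201.5]
tcp_rot: [3.066, -0.681, 0.002]
force: [0.8, -1.2, 0.1]
finger_gap: 84.9
finger_force: 0.0
```

>>> {"api": "send_rows", "payload": {"moves": [85,1,-42,3,0,0,0.074,85,-2.5,-42,3,0,0,0.074,85,-5.5,-41.5,3,0,0,0.074,85,-8.5,-41,3,0,0,0.074,85,-11.5,-40,3,0,0,0.074]}}

```text
time_s: 1.95
position: [441.6, 40.6, 186.5]
tcp_rot: [-2.889, 1.234, -0.002]
force: [0.7, -0.0, -0.7]
finger_gap: 85.4
finger_force: 0.0
```

Run:
```python
from h import *
plan((441,40,90),-2.373,3,85)
ci=viewer.camera_info("wrist"); print(ci)
im=viewer.capture("wrist"); cv2.imwrite("pics/w1.png",im[...,::-1])
```

```text
from [441.622  40.627 186.527] yaw -2.378 turn 0.005 gap 85.4 F [ 0.747 -0.031 -0.651] t 1.95 tiltz [ 0.001 -0.    -1.   ]
[85, 0.0, 0.3, 32.2, 0, 0, -0.002, 85, 0.0, 0.3, 32.2, 0, 0, -0.002, 85, 0.0, 0.3, 32.2, 0, 0, -0.002]
{'camera_matrix': array([[371.648,   0.   , 319.802],
       [  0.   , 371.648, 239.138],
       [  0.   ,   0.   ,   1.   ]]), 'camera_from_world': array([[ -0.723,  -0.691,  -0.   , 347.097],
       [ -0.661,   0.691,   0.293, 239.534],
       [ -0.202,   0.212,  -0.956, 417.106],
       [  0.   ,   0.   ,   0.   ,   1.   ]])}
```

View pics/w1.png

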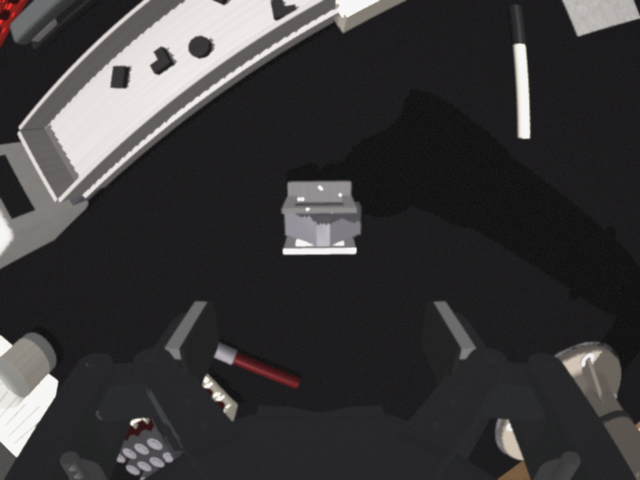

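The wrist view shows the holder at (322,218), square to the image. Its lower bright edge runs from (283,251) to (356,251), its upper base edge is at row 182, and the scraper ends are at columns 283 and 360.

```bash
cat >> h.py <<'E'
def wback(uv,z,ci):
    K=np.array(ci["camera_matrix"]);T=np.array(ci["camera_from_world"])
    q=(np.atleast_2d(uv)-K[:2,2])/K[0,0]; r=np.linalg.norm(q,axis=1,keepdims=True)
    d=np.c_[q/r*np.sin(r),np.cos(r)]@T[:3,:3]; c=-T[:3,:3].T@T[:3,3]
    return c+d*((z-c[2])/d[:,2])[:,None]
def wproj(P,ci):
    K=np.array(ci["camera_matrix"]);T=np.array(ci["camera_from_world"])
    p=np.atleast_2d(P)@T[:3,:3].T+T[:3,3]; n=np.linalg.norm(p[:,:2],axis=1,keepdims=True)
    return p[:,:2]/n*np.arctan2(n,p[:,2:])*K[0,0]+K[:2,2]
E
python3 - <<'E'
from h import *
ci=viewer.camera_info("wrist")
h0=np.array([441,40.]);th=-2.373
r=np.array([[np.cos(th),-np.sin(th)],[np.sin(th),np.cos(th)]])
def P(x,y,z): return np.r_[r@[x,y]+h0,z]
for n,v in dict(base=[(-28,30,6),(28,30,6),(28,-30,6),(-28,-30,6)],frames=[(-28,18,58),(28,18,58),(-28,-18,58),(28,-18,58)],ridge=[(-5,0,58),(5,0,58)],scr=[(-32,12,26),(32,12,26),(-32,-12,26),(32,-12,26)]).items():
    print(n,wproj([P(*a) for a in v],ci).round(0).tolist())
im=cv2.imread("pics/w1.png"); cv2.imwrite("pics/w1c.png",cv2.resize(im[165:270,265:380],None,fx=5,fy=5,interpolation=cv2.INTER_CUBIC))
E
```

```text
base [[299.0, 174.0], [363.0, 175.0], [361.0, 240.0], [300.0, 240.0]]
frames [[295.0, 199.0], [370.0, 200.0], [296.0, 245.0], [368.0, 246.0]]
ridge [[326.0, 223.0], [339.0, 223.0]]
scr [[293.0, 199.0], [370.0, 199.0], [294.0, 227.0], [369.0, 227.0]]
```

View pics/w1c.png

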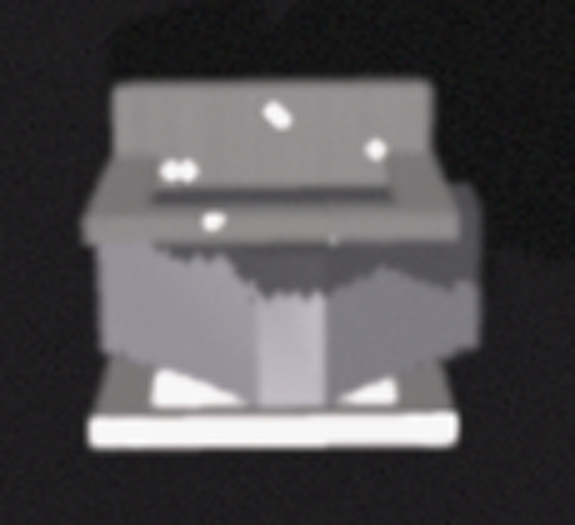

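Run:
```python
from h import *
s=manip.get_state(); print(s["time_s"],s["position"],s["dq"])
ci=viewer.camera_info("wrist"); print(ci["camera_from_world"])
a=viewer.spot_in("wrist","scraper"); print(a)
viewer.capture("wrist"); ci=viewer.camera_info("wrist")
for n in("scraper","holder"):
  a=viewer.spot_in("wrist",n); print(n,a[:1]); 
  if a: print(wback(a[0]["point"],30,ci))
viewer.capture("top")
for n in("scraper","holder"):
  a=viewer.spot_in("top",n); print(n,a[:1]); 
  if a: print(back("top",a[0]["point"],30))
print(proj("top",[s["position"]]))
```

```text
2.0 [443.89   49.515 186.68 ] [ 0.044 -0.057  0.013  0.037 -0.045  0.041  0.358]
[[ -0.718  -0.696  -0.009 354.47 ]
 [ -0.667   0.684   0.296 237.229]
 [ -0.2     0.219  -0.955 414.493]
 [  0.      0.      0.      1.   ]]
[{'point': [322.6, 228.7], 'score': 0.88}]
scraper [{'point': [329.4, 222.7], 'score': 0.63}]
[[434.16   38.402  30.   ]]
holder [{'point': [327.9, 199.4], 'score': 0.91}]
[[448.88   25.257  30.   ]]
scraper []
holder []
[[308.023 321.441]]
```

Run:
```python
from h import *
ci=dict(camera_matrix=[[371.648,0,319.802],[0,371.648,239.138],[0,0,1]],camera_from_world=[[-.723,-.691,0,347.097],[-.661,.691,.293,239.534],[-.202,.212,-.956,417.106],[0,0,0,1]])
f=lambda a: np.array(a)/5+np.array([265,165])
b=wback(f([(113,82),(433,82)]),6,ci); print(b,np.arctan2(*(b[1]-b[0])[[1,0]]))
b2=wback(f([(88,447),(458,447)]),58,ci); print(b2,b2.mean(0))
print("hold centre",(b.mean(0)*0.375+b2.mean(0)*0.625))
rd=wback(f([(258,405),(325,405),(258,292),(325,292)]),58,ci); print("ridge near edge",rd)
s=manip.get_state(); print(s["time_s"],s["position"],s["dq"])
viewer.capture("wrist"); c2=viewer.camera_info("wrist")
for n in("scraper","holder"):
  a=viewer.spot_in("wrist",n); print(n,a[:1],wback(a[0]["point"],40,c2))
plan((441,40,90),-2.373,3,85)
```

```text
[[482.304  38.7     6.   ]
 [441.794  -0.013   6.   ]] -2.3788784737386717
[[448.651  74.739  58.   ]
 [407.227  35.146  58.   ]] [427.939  54.943  58.   ]
hold centre [440.73   41.593  38.5  ]
ridge near edge [[434.341  51.569  58.   ]
 [426.918  44.476  58.   ]
 [446.668  38.615  58.   ]
 [439.381  31.647  58.   ]]
2.35 [440.6    37.465 186.255] [ 0.002 -0.001 -0.003 -0.    -0.003 -0.002 -0.002]
scraper [{'point': [319.9, 228.7], 'score': 0.76}] [[437.395  40.318  40.   ]]
holder [{'point': [315.2, 208.2], 'score': 0.69}] [[451.771  30.693  40.   ]]
from [440.766  38.059 186.401] yaw -2.377 turn 0.004 gap 85.0 F [0.151 0.352 0.346] t 2.5 tiltz [ 0.    -0.001 -1.   ]
[85, -0.4, -0.5, 32.1, 0, 0, -0.001, 85, -0.4, -0.5, 32.1, 0, 0, -0.001, 85, -0.4, -0.5, 32.1, 0, 0, -0.001]
```

>>> {"api": "send_rows", "payload": {"moves": [85,-1.3,-0.7,35,0,0,0,85,-1.4,-0.8,35,0,0,0,85,0,0,35,0,0,0,85,0,0,30,0,0,0,85,0,0,0,0,0,0]}}

```text
time_s: 3.0
position: [436.1, 41.0, 48.0]
tcp_rot: [2.887, -1.229, -0.013]
force: [-0.8, -0.2, 0.1]
finger_gap: 84.7
finger_force: 0.0
```

>>> {"api": "send_rows", "payload": {"moves": [85,0,0,0,0,0,0,85,0,0,20,0,0,0,85,0,0,15,0,0,0,85,0,0,10,0,0,0,85,0,0,0,0,0,0]}}

```text
time_s: 3.5
position: [440.5, 42.0, 6.7]
tcp_rot: [2.891, -1.23, 0.001]
force: [0.0, -0.7, -0.4]
finger_gap: 84.8
finger_force: 0.0
```

Now down another 8 mm, then close.

>>> {"api": "send_rows", "payload": {"moves": [85,0,0,5,0,0,0,85,0,0,4,0,0,0,66,0,0,0,0,0,0,60,0,0,0,0,0,0,60,0,0,0,0,0,0], "grip_force": 40}}

```text
time_s: 4.0
position: [440.4, 42.2, -2.4]
tcp_rot: [-2.891, 1.229, -0.001]
force: [-0.2, 0.7, 1.6]
finger_gap: 63.4
finger_force: 44.8
```

>>> {"api": "send_rows", "payload": {"moves": [55,0,0,0,0,0,0,55,0,0,0,0,0,0,55,0,0,0,0,0,0]}}

```text
time_s: 4.3
position: [440.4, 42.2, -2.4]
tcp_rot: [-2.891, 1.229, -0.001]
force: [-0.4, 0.2, 4.6]
finger_gap: 63.4
finger_force: 45.2
```

>>> {"api": "send_rows", "payload": {"moves": [55,0,0,-10,0,0,0,55,0,0,-20,0,0,0,55,0,0,-25,0,0,0,55,0,0,-25,0,0,0,55,0,0,-10,0,0,0]}}

```text
time_s: 4.8
position: [441.5, 42.5, 89.5]
tcp_rot: [-2.889, 1.229, -0.006]
force: [0.8, -0.0, -1.5]
finger_gap: 63.1
finger_force: 44.6
```

Run:
```python
from h import *
plan((432,-78,60),-2.377,4,55)
im=viewer.capture("side"); cv2.imwrite("pics/s1.png",cv2.resize(im[180:320,290:450,::-1],None,fx=3,fy=3))
```

```text
from [441.5    42.511  89.473] yaw -2.375 turn -0.002 gap 63.1 F [ 0.792 -0.008 -1.473] t 4.8 tiltz [ 0.004  0.    -1.   ]
[55, 20.1, 22.6, 7.4, 0, 0, 0.001, 55, 20.1, 22.6, 7.4, 0, 0, 0.001, 55, 20.1, 22.6, 7.4, 0, 0, 0.001, 55, 20.1, 22.6, 7.4, 0, 0, 0.001]
```

View pics/s1.png

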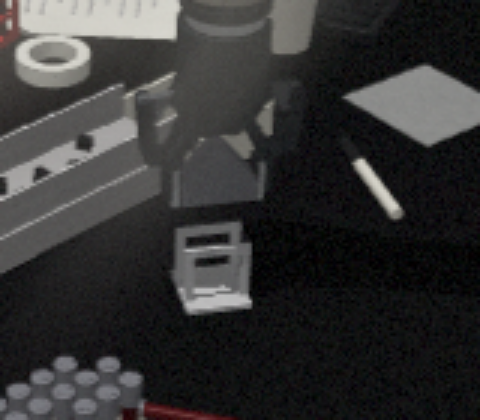

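The picture shows the scraper held level between the fingers at about (218,172), with the holder empty below it. I'll carry it sideways and set it down on the bare table.

>>> {"api": "send_rows", "payload": {"moves": [55,20,22.5,0,0,0,0,55,20,22.5,0,0,0,0,55,20,22.5,0,0,0,0,55,20,22.5,5,0,0,0,55,0,0,20,0,0,0]}}

```text
time_s: 5.35
position: [431.3, -83.7, 62.3]
tcp_rot: [2.883, -1.24, 0.006]
force: [0.3, -0.3, -1.7]
finger_gap: 63.3
finger_force: 44.5
```

>>> {"api": "send_rows", "payload": {"moves": [55,0,0,25,0,0,0,55,0,0,20,0,0,0,55,0,0,12,0,0,0,55,0,0,6,0,0,0,55,0,0,0,0,0,0]}}

```text
time_s: 5.85
position: [430.1, -77.6, -1.5]
tcp_rot: [2.891, -1.229, -0.003]
force: [-0.0, 0.4, -0.8]
finger_gap: 63.1
finger_force: 44.4
```

>>> {"api": "send_rows", "payload": {"moves": [55,0,0,3,0,0,0,55,0,0,2,0,0,0,55,0,0,2,0,0,0,55,0,0,0,0,0,0]}}

```text
time_s: 6.25
position: [431.7, -78.0, -5.7]
tcp_rot: [2.89, -1.229, 0.003]
force: [-4.2, 0.2, 13.8]
finger_gap: 63.2
finger_force: 52.8
```

>>> {"api": "send_rows", "payload": {"moves": [55,0,0,-1,0,0,0,66,0,0,0,0,0,0,72,0,0,0,0,0,0,85,0,0,0,0,0,0,85,0,0,0,0,0,0]}}

```text
time_s: 6.75
position: [430.8, -77.9, -6.8]
tcp_rot: [-2.891, 1.229, -0.0]
force: [-0.1, -0.1, 0.2]
finger_gap: 84.8
finger_force: 0.0
```

>>> {"api": "send_rows", "payload": {"moves": [85,0,0,-20,0,0,0,85,0,0,-30,0,0,0,85,0,0,-30,0,0,0,85,0,0,-30,0,0,-0.14,85,0,0,0,0,0,-0.14]}}

```text
time_s: 7.25
position: [434.3, -78.2, 107.1]
tcp_rot: [3.036, -0.805, 0.014]
force: [1.2, 0.1, 0.3]
finger_gap: 84.7
finger_force: 0.0
```

>>> {"api": "send_rows", "payload": {"moves": [85,0,0,0,0,0,-0.14,85,0,0,0,0,0,-0.14,85,0,0,0,0,0,-0.14,85,0,0,0,0,0,-0.14,85,0,0,0,0,0,-0.14]}}

```text
time_s: 7.75
position: [430.6, -77.9, 103.1]
tcp_rot: [-3.129, -0.285, 0.0]
force: [-0.5, 0.2, 0.6]
finger_gap: 85.1
finger_force: 0.0
```

>>> {"api": "send_rows", "payload": {"moves": [85,0,0,0,0,0,-0.15,85,0,0,0,0,0,-0.15,85,0,0,0,0,0,-0.15,85,0,0,0,0,0,-0.14,85,0,0,0,0,0,0]}}

```text
time_s: 8.25
position: [430.6, -77.9, 103.1]
tcp_rot: [-2.914, -1.173, 0.0]
force: [-0.4, 0.8, 0.8]
finger_gap: 85.2
finger_force: 0.0
```

Run:
```python
from h import *
viewer.capture("top")   # settle
ci=viewer.camera_info("wrist"); s=manip.get_state()
im=viewer.capture("wrist"); c2=viewer.camera_info("wrist")
print(s["position"],np.abs(s["dq"]).max(), np.abs(np.array(ci["camera_from_world"])-c2["camera_from_world"]).max())
np.save("ci2.npy",np.array(ci["camera_from_world"]))
a=viewer.spot_in("wrist","scraper"); print(a[:1],wback(a[0]["point"],30,ci))
u,v=map(int,a[0]["point"]); print(u,v)
cv2.imwrite("pics/w2.png",im[...,::-1])
c=cv2.resize(im[v-55:v+55,u-70:u+70,::-1],None,fx=5,fy=5,interpolation=cv2.INTER_CUBIC); cv2.imwrite("pics/w2c.png",c)
plan((431,-78,60),-0.806,2,85)
```

```text
[430.619 -77.889 103.1  ] 0.015515888390012802 0.04771549981566636Traceback (most recent call last):
  File "<stdin>", line 7, in <module>
IndexError: list index out of range
```

Run:
```python
from h import *
ci=viewer.camera_info("wrist"); im=viewer.capture("wrist"); cv2.imwrite("pics/w2.png",im[...,::-1])
th=-2.377; r=np.array([[np.cos(th),-np.sin(th)],[np.sin(th),np.cos(th)]])
P=lambda x,y,z: np.r_[r@[x,y]+[430.7,-77.9],z]
print(wproj([P(*a) for a in [(-5,12,52),(5,12,52),(5,-12,52),(-5,-12,52),(-32,12,20),(32,12,20),(32,-12,20),(-32,-12,20)]],ci).round(0).tolist())
plan((431,-78,60),-0.806,2,85)
```

```text
[[340.0, 257.0], [340.0, 273.0], [297.0, 273.0], [297.0, 257.0], [338.0, 198.0], [337.0, 292.0], [301.0, 292.0], [299.0, 198.0]]
from [430.718 -77.921 103.248] yaw -0.807 turn 0.001 gap 85.1 F [ 0.72   0.261 -0.293] t 8.45 tiltz [-0. -0. -1.]
[85, 0.1, 0.1, 21.6, 0, 0, -0.0, 85, 0.1, 0.1, 21.6, 0, 0, -0.0]
```

View pics/w2.png

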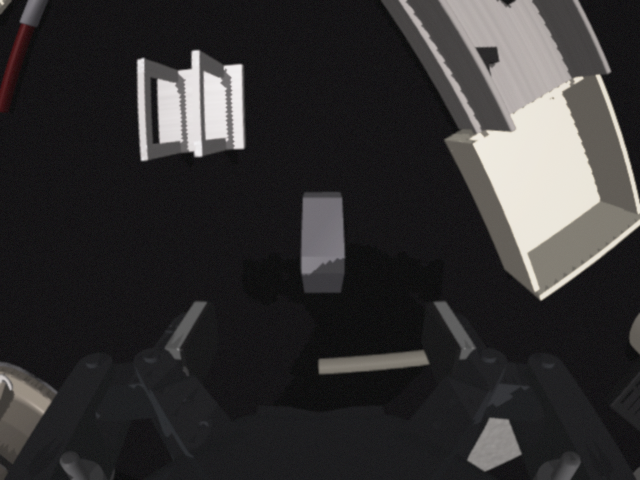

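The wrist view shows the scraper standing upright at columns 302–345 and rows 192–293, about 2–3 mm to the +y side of the tool. Next I descend and grip its broad faces high up.

>>> {"api": "send_rows", "payload": {"moves": [85,0,2,30,0,0,0,85,0,0,30,0,0,0,85,0,0,18,0,0,0,85,0,0,8,0,0,0,60,0,0,0,0,0,0]}}

```text
time_s: 8.95
position: [431.5, -79.1, 16.6]
tcp_rot: [-2.913, -1.173, 0.003]
force: [-0.1, 0.4, 0.3]
finger_gap: 73.0
finger_force: 0.0
```

>>> {"api": "send_rows", "payload": {"moves": [40,0,0,0,0,0,0,28,0,0,0,0,0,0,20,0,0,0,0,0,0,15,0,0,0,0,0,0,15,0,0,0,0,0,0], "grip_force": 70}}

```text
time_s: 9.45
position: [433.3, -79.5, 18.3]
tcp_rot: [2.913, 1.173, 0.003]
force: [-0.9, -0.0, 5.2]
finger_gap: 23.0
finger_force: 69.3
```

>>> {"api": "send_rows", "payload": {"moves": [15,0,0,-15,0,0,0,15,0,0,-30,0,0,0,15,0,0,-40,0,0,0,15,0,0,-40,0,0,0,15,0,0,-15,0,0,0]}}

```text
time_s: 9.95
position: [434.3, -79.3, 160.7]
tcp_rot: [2.91, 1.173, 0.008]
force: [0.9, -0.2, -1.0]
finger_gap: 23.0
finger_force: 68.8
```

Run:
```python
from h import *
from scipy.optimize import differential_evolution
im=cv2.imread("pics/top0.png"); g=cv2.GaussianBlur(cv2.cvtColor(im,6).astype(np.float32),(0,0),0.8)
G=np.hypot(cv2.Sobel(g,5,1,0),cv2.Sobel(g,5,0,1)); G=np.minimum(G,np.percentile(G,98))
def L(a,b,n=60): return np.linspace(a,b,n)
S=np.vstack([L((-150,41,76),(118,41,76)),L((-150,37,76),(118,37,76)),L((-150,-41,76),(118,-41,76)),L((-150,-37,76),(118,-37,76)),L((-148,37,40),(118,37,40)),
  L((-150,-37,76),(-150,37,76),20),L((-175,-45,122),(-175,45,122),20),L((120,-35,40),(120,35,40),20)])
def w(p):
    c,s=np.cos(p[2]),np.sin(p[2]); return np.c_[S[:,:2]@np.array([[c,s],[-s,c]])+p[:2],S[:,2]]
def cost(p):
    q=proj("top",w(p)).astype(np.float32); return -cv2.remap(G,q[:,:1],q[:,1:],1).mean()
r=differential_evolution(cost,[(600,635),(-5,30),(-1.87,-1.77)],seed=0,maxiter=60,popsize=12); print(r.x,r.fun)
o=cv2.resize(im[170:300,190:456],None,fx=3,fy=3,interpolation=cv2.INTER_CUBIC)
for q in proj("top",w(r.x)): cv2.circle(o,(int(3*(q[0]-190)+1),int(3*(q[1]-170)+1)),0,(0,0,255),-1)
cv2.imwrite("pics/ov.png",o)
x=r.x; e=np.array([np.cos(x[2]),np.sin(x[2])]); print("start",x[:2]-108*e,"end",x[:2]+128*e)
plan((*(x[:2]-108*e),155),x[2],9,15)
```

```text
[619.413   4.175  -1.818] -219.2500457763672
start [645.871 108.884] end [ 588.054 -119.925]
from [434.312 -79.299 160.738] yaw -0.805 turn -1.014 gap 23.0 F [ 0.939 -0.182 -1.005] t 9.95 tiltz [ 0.006 -0.002 -1.   ]
[15, 31.4, 1.2, 0.6, 0, 0, 0.113, 15, 31.4, -2.3, 0.6, 0, 0, 0.113, 15, 30.9, -5.8, 0.6, 0, 0, 0.113, 15, 30.1, -9.3, 0.6, 0, 0, 0.113, 15, 28.8, -12.6, 0.6, 0, 0, 0.113]
[15, 27.2, -15.8, 0.6, 0, 0, 0.113, 15, 25.3, -18.8, 0.6, 0, 0, 0.113, 15, 23.0, -21.5, 0.6, 0, 0, 0.113, 15, 20.4, -23.9, 0.6, 0, 0, 0.113]
```

View pics/ov.png

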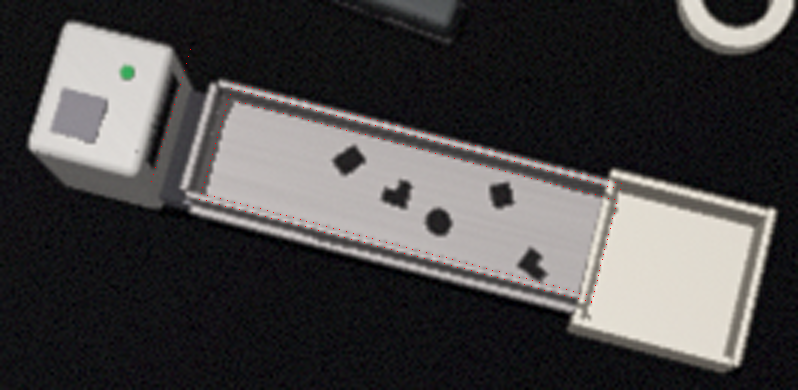

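The overlay follows the guard lines closely across the track, but it sits about 8 mm too far along the track. The head's front edge is at crop column 175 and the overlay puts it at 188. I'll shift the origin by that and check the cross profile.

Run:
```python
from h import *
x=np.array([621.4,12]);th=-1.818; c,s=np.cos(th),np.sin(th); r=np.array([[c,-s],[s,c]])
g=cv2.cvtColor(cv2.imread("pics/top0.png"),6).astype(np.float32)
for xs in (np.arange(-130,-80,4),np.arange(-10,40,4),np.arange(70,110,4)):
  o=[]
  for y in range(-64,60,2):
    q=proj("top",[np.r_[r@[a,y]+x,76] for a in xs]).astype(np.float32); o.append(int(cv2.remap(g,q[:,:1],q[:,1:],1).mean()))
  print(o)
plan((*(x-108*r[:,0]),155),th,10,15)
```

```text
[16, 16, 16, 14, 7, 10, 61, 152, 184, 131, 78, 95, 168, 174, 180, 188, 188, 186, 184, 184, 183, 183, 185, 187, 186, 186, 186, 185, 184, 183, 184, 185, 185, 183, 183, 184, 185, 184, 184, 183, 182, 183, 183, 183, 182, 180, 169, 110, 72, 67, 97, 169, 153, 74, 22, 13, 16, 16, 16, 15, 15, 15]
[14, 14, 16, 15, 8, 8, 53, 137, 174, 119, 72, 89, 162, 175, 176, 183, 183, 182, 180, 180, 171, 153, 141, 134, 132, 131, 128, 134, 146, 160, 167, 170, 172, 171, 171, 176, 180, 180, 179, 178, 179, 179, 177, 176, 177, 177, 170, 116, 74, 65, 91, 161, 156, 79, 23, 14, 15, 16, 15, 14, 14, 14]
[14, 15, 14, 14, 7, 5, 49, 134, 175, 135, 80, 86, 153, 171, 159, 148, 129, 112, 118, 134, 139, 138, 141, 154, 169, 177, 176, 175, 176, 176, 175, 176, 177, 177, 178, 178, 179, 179, 177, 177, 177, 178, 176, 174, 175, 176, 156, 100, 70, 66, 87, 153, 157, 81, 24, 11, 14, 16, 14, 15, 16, 15]
from [434.312 -79.299 160.738] yaw -0.805 turn -1.013 gap 23.0 F [ 0.939 -0.182 -1.005] t 9.95 tiltz [ 0.006 -0.002 -1.   ]
[15, 29.0, 0.7, 0.6, 0, 0, 0.101, 15, 28.9, -2.2, 0.6, 0, 0, 0.101, 15, 28.5, -5.2, 0.6, 0, 0, 0.101, 15, 27.9, -8.0, 0.6, 0, 0, 0.101, 15, 26.9, -10.8, 0.6, 0, 0, 0.101]
[15, 25.7, -13.4, 0.6, 0, 0, 0.101, 15, 24.2, -15.9, 0.6, 0, 0, 0.101, 15, 22.5, -18.3, 0.6, 0, 0, 0.101, 15, 20.5, -20.5, 0.6, 0, 0, 0.101, 15, 18.3, -22.4, 0.6, 0, 0, 0.101]
```

>>> {"api": "send_rows", "payload": {"moves": [15,29,0.7,0.6,0,0,0.101,15,29,-2.2,0.6,0,0,0.101,15,28.5,-5.2,0.6,0,0,0.101,15,28,-8,0.6,0,0,0.101,15,27,-11,0.6,0,0,0.101]}}

```text
time_s: 10.45
position: [539.4, 19.4, 153.6]
tcp_rot: [3.116, 0.401, -0.002]
force: [-0.1, -0.7, -0.5]
finger_gap: 22.9
finger_force: 68.6
```

>>> {"api": "send_rows", "payload": {"moves": [15,25.5,-13.5,0.6,0,0,0.101,15,24,-16,0.6,0,0,0.101,15,22.5,-18,0.6,0,0,0.101,15,20.5,-20.5,0.6,0,0,0.101,15,18.5,-22.5,0.6,0,0,0.101]}}

```text
time_s: 10.95
position: [646.0, 117.2, 150.3]
tcp_rot: [3.116, -0.389, -0.003]
force: [0.5, 0.1, -1.5]
finger_gap: 23.0
finger_force: 68.6
```

>>> {"api": "send_rows", "payload": {"moves": [15,0,0,0,0,0,0,15,0,0,0,0,0,0,15,0,0,0,0,0,0]}}

```text
time_s: 11.25
position: [645.1, 115.4, 150.7]
tcp_rot: [3.116, -0.383, -0.002]
force: [0.6, 0.4, -1.3]
finger_gap: 23.3
finger_force: 68.9
```

Run:
```python
from h import *
x=np.array([621.4,12]);th=-1.818; e=np.array([np.cos(th),np.sin(th)])
plan((*(x-108*e),100),th,3,15)
ci=viewer.camera_info("wrist"); im=viewer.capture("wrist")
r=np.c_[e,[-e[1],e[0]]]
S=np.vstack([np.linspace((-150,y,z),(120,y,z),200) for y,z in ((41,76),(37,76),(37,40),(-41,76),(-37,76))]+[np.linspace((a,-37,z),(a,37,z),60) for a,z in ((-150,76),(120,40))])
q=wproj(np.c_[S[:,:2]@r.T+x,S[:,2]],ci)
o=np.ascontiguousarray(im[...,::-1])
for p in q:
  if 0<p[0]<639 and 0<p[1]<479: o[int(p[1]),int(p[0])]=(0,0,255)
cv2.imwrite("pics/w3.png",o)
```

```text
from [645.053 115.385 150.704] yaw -1.815 turn -0.003 gap 23.3 F [ 0.571  0.419 -1.302] t 11.25 tiltz [-0.002 -0.002 -1.   ]
[15, 0.8, -0.7, 16.9, 0, 0, 0.001, 15, 0.8, -0.7, 16.9, 0, 0, 0.001, 15, 0.8, -0.7, 16.9, 0, 0, 0.001]
```

View pics/w3.png

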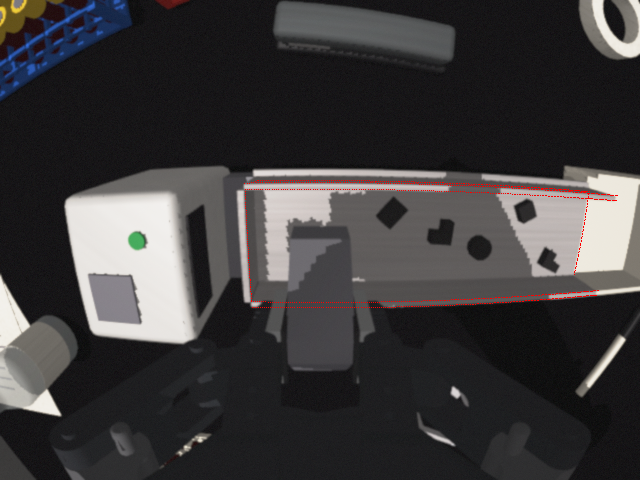

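The overlay matches the guard tops, the back stop at column 250 and the lip at columns 575–590. The scraper sits at (320,300) behind all the chips, and the nearest chip is at (391,212). I'll lower it now.

>>> {"api": "send_rows", "payload": {"moves": [15,1.2,-1,20,0,0,0.001,15,1.2,-1,20,0,0,0.001,15,0,0,15,0,0,0.001,15,0,0,0,0,0,0,15,0,0,0,0,0,0]}}

```text
time_s: 11.8
position: [648.5, 117.6, 96.5]
tcp_rot: [3.117, -0.388, -0.0]
force: [-0.0, -0.3, -0.0]
finger_gap: 22.8
finger_force: 68.9
```

>>> {"api": "send_rows", "payload": {"moves": [15,0,0,12,0,0,0,15,0,0,10,0,0,0,15,0,0,6,0,0,0,15,0,0,3,0,0,0,15,0,0,0,0,0,0]}}

```text
time_s: 12.3
position: [648.1, 118.0, 64.5]
tcp_rot: [3.117, -0.387, -0.002]
force: [0.5, -0.3, -1.3]
finger_gap: 22.8
finger_force: 68.9
```

>>> {"api": "send_rows", "payload": {"moves": [15,0,0,3,0,0,0,15,0,0,2,0,0,0,15,0,0,1,0,0,0,15,0,0,0,0,0,0]}}

```text
time_s: 12.7
position: [648.5, 118.2, 59.2]
tcp_rot: [3.118, -0.387, -0.0]
force: [-0.2, 0.2, -0.6]
finger_gap: 22.7
finger_force: 68.9
```

>>> {"api": "send_rows", "payload": {"moves": [15,0,0,1,0,0,0,15,0,0,0.5,0,0,0,15,0,0,0,0,0,0]}}

```text
time_s: 13.0
position: [648.8, 118.3, 58.4]
tcp_rot: [-3.118, 0.387, -0.001]
force: [0.2, -0.4, 2.0]
finger_gap: 23.4
finger_force: 69.2
```

Run:
```python
from h import *
x=np.array([621.4,12]);th=-1.818; e=np.array([np.cos(th),np.sin(th)])
s=manip.get_state(); d=s["position"][:2]-x; print("track x,y",d@e,d@[-e[1],e[0]])
plan((*(x+130*e),s["position"][2]),th,20,15)
```

```text
track x,y -109.76790124474218 0.5954336660440065
from [648.837 118.285  58.45 ] yaw -1.818 turn -0.0 gap 23.4 F [ 0.231 -0.351  2.018] t 13.0 tiltz [ 0.001  0.    -1.   ]
[15, -0.0, 12.0, 0.0, 0, 0, 0.0, 15, -0.0, 12.0, 0.0, 0, 0, 0.0, 15, -0.0, 12.0, 0.0, 0, 0, 0.0, 15, -0.0, 12.0, 0.0, 0, 0, 0.0, 15, -0.0, 12.0, 0.0, 0, 0, 0.0]
[15, -0.0, 12.0, 0.0, 0, 0, 0.0, 15, -0.0, 12.0, 0.0, 0, 0, 0.0, 15, -0.0, 12.0, 0.0, 0, 0, 0.0, 15, -0.0, 12.0, 0.0, 0, 0, 0.0, 15, -0.0, 12.0, 0.0, 0, 0, 0.0]
[15, -0.0, 12.0, 0.0, 0, 0, 0.0, 15, -0.0, 12.0, 0.0, 0, 0, 0.0, 15, -0.0, 12.0, 0.0, 0, 0, 0.0, 15, -0.0, 12.0, 0.0, 0, 0, 0.0, 15, -0.0, 12.0, 0.0, 0, 0, 0.0]
[15, -0.0, 12.0, 0.0, 0, 0, 0.0, 15, -0.0, 12.0, 0.0, 0, 0, 0.0, 15, -0.0, 12.0, 0.0, 0, 0, 0.0, 15, -0.0, 12.0, 0.0, 0, 0, 0.0, 15, -0.0, 12.0, 0.0, 0, 0, 0.0]
```

>>> {"api": "send_rows", "payload": {"moves": [15,0,4,0,0,0,0,15,0,8,0,0,0,0,15,0,8,0,0,0,0,15,0,8,0,0,0,0,15,0,8,0,0,0,0]}}

```text
time_s: 13.5
position: [640.2, 82.9, 58.4]
tcp_rot: [-3.117, 0.388, -0.002]
force: [0.2, 2.3, 3.4]
finger_gap: 23.1
finger_force: 69.4
```

>>> {"api": "send_rows", "payload": {"moves": [15,0,8,0,0,0,0,15,0,8,0,0,0,0,15,0,8,0,0,0,0,15,0,8,0,0,0,0,15,0,8,0,0,0,0]}}

```text
time_s: 14.0
position: [630.3, 44.7, 58.4]
tcp_rot: [-3.116, 0.386, -0.002]
force: [1.0, 4.3, 5.6]
finger_gap: 23.1
finger_force: 69.7
```

>>> {"api": "send_rows", "payload": {"moves": [15,0,8,0,0,0,0,15,0,8,0,0,0,0,15,0,8,0,0,0,0,15,0,8,0,0,0,0,15,0,8,0,0,0,0]}}

```text
time_s: 14.5
position: [620.5, 6.1, 58.4]
tcp_rot: [-3.116, 0.386, -0.002]
force: [0.7, 4.2, 6.5]
finger_gap: 23.1
finger_force: 69.8
```

Run:
```python
from h import *
x=np.array([621.4,12]);th=-1.818; e=np.array([np.cos(th),np.sin(th)])
s=manip.get_state(); d=s["position"][:2]-x; print("track x,y",d@e,d@[-e[1],e[0]],s["position"],s["force"])
im=viewer.capture("wrist"); cv2.imwrite("pics/w4.png",im[...,::-1])
for i in range(5): print([(a["point"],a["score"]) for a in viewer.spot_in("wrist",f"chip{i}")][:5])
```

```text
track x,y 5.944360745060685 0.5549224159686373 [620.484   6.101  58.381] [0.701 4.199 6.527]
[([370.6, 288.9], 0.85), ([464.4, 328.2], 0.85), ([362.3, 257.8], 0.63), ([413.3, 255.6], 0.56)]
[([370.6, 288.9], 0.85), ([464.4, 328.2], 0.85), ([362.3, 257.8], 0.63), ([413.3, 255.6], 0.56)]
[([370.6, 288.9], 0.85), ([464.4, 328.2], 0.85), ([362.3, 257.8], 0.63), ([413.3, 255.6], 0.56)]
[([370.6, 288.9], 0.85), ([464.4, 328.2], 0.85), ([362.3, 257.8], 0.63), ([413.3, 255.6], 0.56)]
[([370.6, 288.9], 0.85), ([464.4, 328.2], 0.85), ([362.3, 257.8], 0.63), ([413.3, 255.6], 0.56)]
```

>>> {"api": "send_rows", "payload": {"moves": [15,0,8,0,0,0,0,15,0,8,0,0,0,0,15,0,8,0,0,0,0,15,0,8,0,0,0,0,15,0,8,0,0,0,0]}}

```text
time_s: 15.3
position: [610.7, -32.5, 58.4]
tcp_rot: [-3.116, 0.386, -0.002]
force: [1.5, 3.9, 6.3]
finger_gap: 22.9
finger_force: 69.7
```

>>> {"api": "send_rows", "payload": {"moves": [15,0,8,0,0,0,0,15,0,8,0,0,0,0,15,0,8,0,0,0,0,15,0,8,0,0,0,0,15,0,8,0,0,0,0]}}

```text
time_s: 15.8
position: [600.9, -71.2, 58.4]
tcp_rot: [-3.116, 0.386, -0.002]
force: [1.7, 3.5, 5.7]
finger_gap: 23.2
finger_force: 69.7
```

>>> {"api": "send_rows", "payload": {"moves": [15,0,8,0,0,0,0,15,0,8,0,0,0,0,15,0,8,0,0,0,0,15,0,8,0,0,0,0,15,0,8,0,0,0,0]}}

```text
time_s: 16.3
position: [591.0, -110.1, 58.3]
tcp_rot: [-3.116, 0.386, -0.001]
force: [0.3, 4.0, 6.9]
finger_gap: 23.3
finger_force: 69.8
```

Run:
```python
from h import *
x=np.array([621.4,12]);th=-1.818; e=np.array([np.cos(th),np.sin(th)])
s=manip.get_state(); d=s["position"][:2]-x; print("track x,y",d@e,d@[-e[1],e[0]],s["position"],s["force"])
im=viewer.capture("wrist"); ci=viewer.camera_info("wrist"); cv2.imwrite("pics/w5.png",im[...,::-1])
for a in viewer.spot_in("wrist","chip0"):
    w=wback(a["point"],8,ci)[0]; d=w[:2]-x; print(a["point"],a["score"],"tray-floor track xy",d@e,d@[-e[1],e[0]])
```

```text
track x,y 125.79630854428908 0.3805320952092448 [ 590.987 -110.065   58.328] [0.319 3.958 6.864]
[364.9, 281.0] 0.75 tray-floor track xy 154.0571157750175 -8.240746200223299
[356.4, 262.5] 0.72 tray-floor track xy 148.84087500219422 3.0202561404923585
[351.9, 219.3] 0.62 tray-floor track xy 145.74570279653165 27.695166064380633
[328.5, 219.3] 0.53 tray-floor track xy 133.2187743857106 27.696786270645728
```

>>> {"api": "send_rows", "payload": {"moves": [15,0,5,0,0,0,0,15,0,0,0,0,0,0,15,0,0,-10,0,0,0,15,0,0,-30,0,0,0,15,0,0,-40,0,0,0]}}

```text
time_s: 16.9
position: [586.4, -116.5, 135.7]
tcp_rot: [3.117, -0.388, -0.013]
force: [0.5, 0.1, -1.6]
finger_gap: 23.3
finger_force: 68.9
```

>>> {"api": "send_rows", "payload": {"moves": [15,0,20,-30,0,0,0,15,0,40,0,0,0,0,15,0,45,0,0,0,0,15,0,30,0,0,0,0,15,0,0,0,0,0,0]}}

```text
time_s: 17.4
position: [552.4, -255.9, 166.7]
tcp_rot: [3.109, -0.405, -0.007]
force: [-1.0, -1.3, -1.9]
finger_gap: 23.0
finger_force: 69.0
```

Run:
```python
from h import *
x=np.array([621.4,12]);th=-1.818; e=np.array([np.cos(th),np.sin(th)])
im=viewer.capture("top"); o=im[170:300,190:456,::-1]
for z in (8,):
  for a in viewer.spot_in("top","chip0"):
    w=back("top",a["point"],z)[0]; d=w[:2]-x; print(a["point"],a["score"],d@e,d@[-e[1],e[0]])
cv2.imwrite("pics/t5.png",cv2.resize(o,None,fx=3,fy=3,interpolation=cv2.INTER_CUBIC))
plan((418.6,-361.8,140),-1.818,5,15)
```

```text
[397.8, 262.5] 0.61 148.02791798117252 -8.635735789394792
[393.6, 242.5] 0.56 129.37473721715446 30.261548393484773
[393.5, 255.8] 0.42 135.96325007654193 2.793380924859429
from [ 555.141 -247.827  167.118] yaw -1.821 turn 0.003 gap 23.3 F [ 0.632  1.343 -0.471] t 17.5 tiltz [-0.002  0.    -1.   ]
[15, -20.8, 28.8, 5.4, 0, 0, -0.001, 15, -20.8, 28.8, 5.4, 0, 0, -0.001, 15, -20.9, 28.8, 5.4, 0, 0, -0.001, 15, -20.9, 28.8, 5.4, 0, 0, -0.001, 15, -20.9, 28.8, 5.4, 0, 0, -0.001]
```

View pics/t5.png

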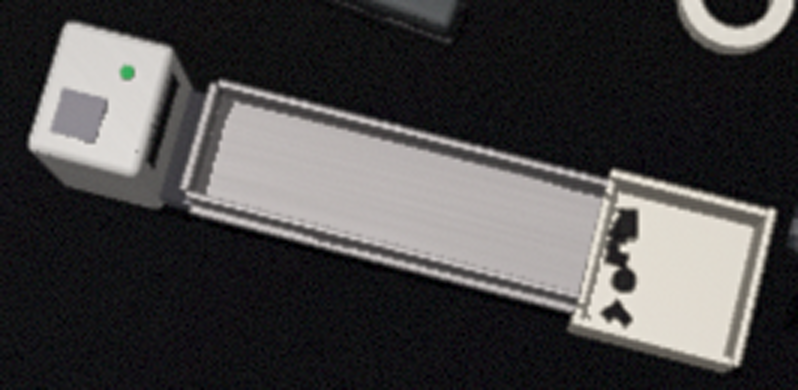

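The picture shows the track empty and all five chips in the tray at crop columns 605–640, rows 210–325. Next is the pad.

>>> {"api": "send_rows", "payload": {"moves": [15,-21,29,5,0,0,0,15,-21,29,5,0,0,0,15,-21,29,5,0,0,0,15,-21,29,5,0,0,0,15,-20,28,5,0,0,0]}}

```text
time_s: 18.0
position: [420.1, -359.2, 142.6]
tcp_rot: [-3.117, 0.382, 0.001]
force: [0.2, -0.5, -0.7]
finger_gap: 23.2
finger_force: 69.0
```

>>> {"api": "send_rows", "payload": {"moves": [15,0,0,20,0,0,0,15,0,0,30,0,0,0,15,0,0,30,0,0,0,15,0,0,15,0,0,0,15,0,0,10,0,0,0]}}

```text
time_s: 18.5
position: [420.5, -357.9, 36.2]
tcp_rot: [-3.116, 0.382, 0.004]
force: [-0.2, 0.1, -2.3]
finger_gap: 23.2
finger_force: 69.0
```

>>> {"api": "send_rows", "payload": {"moves": [15,0,0,7,0,0,0,15,0,0,0,0,0,0,15,0,0,0,0,0,0]}}

```text
time_s: 18.8
position: [421.4, -360.6, 31.6]
tcp_rot: [3.117, -0.386, 0.002]
force: [-0.3, -0.5, -1.6]
finger_gap: 23.1
finger_force: 69.0
```

Foot contact is expected at about TCP z 20.5.

>>> {"api": "send_rows", "payload": {"moves": [15,0,0,4,0,0,0,15,0,0,3,0,0,0,15,0,0,2,0,0,0,15,0,0,1,0,0,0,15,0,0,0,0,0,0]}}

```text
time_s: 19.3
position: [420.4, -360.5, 20.6]
tcp_rot: [-3.117, 0.387, 0.0]
force: [-0.8, -0.1, -1.8]
finger_gap: 23.3
finger_force: 69.0
```

>>> {"api": "send_rows", "payload": {"moves": [15,0,0,0.7,0,0,0,15,0,0,0,0,0,0,15,0,0,0,0,0,0]}}

```text
time_s: 19.6
position: [420.6, -360.7, 20.4]
tcp_rot: [3.117, -0.387, 0.0]
force: [0.1, 0.8, 2.6]
finger_gap: 23.1
finger_force: 69.3
```

Light contact. I'll release, let it settle, and go straight up.

>>> {"api": "send_rows", "payload": {"moves": [28,0,0,0,0,0,0,40,0,0,0,0,0,0,60,0,0,0,0,0,0,80,0,0,0,0,0,0,85,0,0,0,0,0,0]}}

```text
time_s: 20.1
position: [420.6, -360.6, 20.1]
tcp_rot: [3.118, -0.387, 0.0]
force: [-0.2, 0.5, 0.7]
finger_gap: 81.0
finger_force: 0.0
```

>>> {"api": "send_rows", "payload": {"moves": [85,0,0,-20,0,0,0,85,0,0,-40,0,0,0,85,0,0,-45,0,0,0,85,0,0,-45,0,0,0,85,0,0,0,0,0,0]}}

```text
time_s: 20.6
position: [425.0, -363.1, 177.5]
tcp_rot: [3.11, -0.386, 0.02]
force: [0.9, -0.2, -0.9]
finger_gap: 85.0
finger_force: 0.0
```

>>> {"api": "send_rows", "payload": {"moves": [85,0,0,0,0,0,0,85,0,0,0,0,0,0,85,0,0,0,0,0,0]}}

```text
time_s: 20.9
position: [419.4, -360.0, 168.2]
tcp_rot: [-3.116, 0.387, 0.005]
force: [-0.5, 0.2, -0.3]
finger_gap: 84.9
finger_force: 0.0
```

Run:
```python
from h import *
s=manip.get_state(); print(s["position"],s["force"],s["finger_gap"])
ci=viewer.camera_info("wrist"); im=viewer.capture("wrist"); cv2.imwrite("pics/w6.png",im[...,::-1])
a=viewer.spot_in("wrist","scraper"); print(a[:1]); print(wback(a[0]["point"],30,ci) if a else 0)
a=viewer.spot_in("wrist","pad"); print(a[:1]); print(wback(a[0]["point"],2,ci) if a else 0)
print(wproj([(420.6,-360.7,54),(420.6,-360.7,2)],ci))
# upright check: extent of blob brighter/darker near the expected outline
th=-1.818+np.pi/2; r=np.array([[np.cos(th),-np.sin(th)],[np.sin(th),np.cos(th)]])
print(wproj([np.r_[r@[x,y]+[420.6,-360.7],z] for x,y,z in [(-32,-12,22),(32,-12,22),(32,12,22),(-32,12,22),(-5,-12,54),(5,12,54)]],ci).round(0).tolist())
viewer.capture("top"); 
for k,z in (("marker",6),("stapler",45),("tape",22),("cup",80),("bottle",150),("rack",100),("tube",8)):
    x=viewer.spot_in("top",k)
    if x: print(k,back("top",x[0]["point"],z))
```

```text
[ 419.377 -359.956  168.247] [-0.513  0.235 -0.349] 84.87573781620725
[{'point': [321.4, 218.8], 'score': 0.92}]
[[ 423.992 -362.764   30.   ]]
[{'point': [336.0, 210.1], 'score': 0.76}]
[[ 421.498 -375.015    2.   ]]
[[319.859 232.107]
 [319.93  215.082]]
[[334.0, 258.0], [335.0, 181.0], [305.0, 181.0], [305.0, 258.0], [336.0, 239.0], [303.0, 225.0]]
marker [[ 402.194 -197.425    6.   ]]
stapler [[776.499  49.625  45.   ]]
tape [[ 798.188 -202.981   22.   ]]
cup [[ 600.048 -388.691   80.   ]]
bottle [[579.529 411.566 150.   ]]
rack [[402.332 317.268 100.   ]]
tube [[380.718 207.492   8.   ]]
```

Run:
```python
from workcell import manip
print(manip.close_job())
```

```text
the job is handed in; nothing more can be done
None
```

All five chips were wiped into the waste tray, the scraper was set down on its foot near the middle of the pad, and the job was handed in at about 21 s. I checked the scraper's final position by detector rather than by eye, because my picture allowance was used up.

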